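# Hang the pipette on its stand and tug-test it

### The job

Take the pipette with the round collar out of the three-well block and hang it upright in the empty fork of the pipette stand, collar fully down in the fork's seat. Before letting go, tug it down gently with about 7 N for a second to be sure that it is held (never load the stand with more than 15 N), then let go and leave it hanging. Do not disturb the pipette already hanging on the stand or the two tools left in the block, and keep the gripper off the stand.

Things in the scene. Friction and masses are not known exactly. Their poses are not given: they have to be found in the camera images.
- pipette_centre (a point): The pipette to hang, upright in any one of the block's wells; the only thing there with a collar. White, z up, 215 mm long, 0.10-0.15 kg. Origin on its axis, half-way up. Along z in mm: tip -107.5; round shaft 14 wide; round collar 34 wide, +17.5 (underside) to +25.5; square handle 24 by 24 up to +97.5 (grip near +65, on the faces across its x axis, from above); button to +107.5.
- block: Fixed white block, 70 (x) by 250 (y) by 80 mm high, origin at the centre of its underside. Three wells, 16 mm wide, 70 mm deep (floor 10 mm above the table), in a row at y = -90, 0, +90 mm, hold the pipette and two bystanders (the pipette's x axis points within 0.3 rad of the block's: close the fingers along it).
- slot (a point): Point on the upright axis of the stand's empty fork, 150 mm above the table: its nominal seat height. x points into the fork, z up. Only x, y and yaw are true: the fork is clamped by hand and its true seat lies anywhere from 12 mm below to 12 mm above this point; find it by feel or eye. It yields downwards on a spring, 2 N per mm, 13 mm of travel; sideways it is rigid.
- fork_mouth (a point): The open front of the same fork, 29 mm before its axis, at nominal seat height, axes as for slot. Two prongs leave a 20 mm slot that ends 9 mm past the axis. The collar's underside rests on their flat tops (the seat), with 2 mm play inside lips 6 mm higher all round (front lip 19-29 mm before the axis): come in along +x with the collar above the lips, or tip first from above, then go down on the axis.
- stand: The fixed white pipette stand with column, beam and two forks. Origin on the table below the empty fork's axis; x points from the forks to the column. Base plate 12 mm high, x = 20 to 150, y = -65 to 175 mm; column and beam under 130 mm high, riser under 146 mm, behind the forks. Nothing of it rises above the forks' lips.
- hung_centre (a point): Bystander: centre (half-way up) of a grey pipette of the same shape, hanging in the stand's other fork, 110 mm to +y of the empty one.
- scraper_centre (a point): Bystander in the block: centre of a collarless 14 mm rod with a flat 22 mm blade on top, 178 mm long.
- pestle_centre (a point): Bystander in the block: centre of a short 14 mm steel rod with a black 26 mm ball on top, 131 mm long.
Mind the look-alikes: they are no part of the job. Leave any blue or orange look-alike of the part that bears pipette_centre alone.

How it is judged:
By the outcome, as a careful person would: the job done as asked, in the order asked, and still so for the second after the job is handed in, with the robot touching nothing.
It also fails if it takes over 58 s, if anything falls off the work surface, if the arm or the gripper's body presses on something with over 40 N, if the wrist force passes 120 N, or if a joint passes its speed limit or range.

### The arm

A 6-joint arm with a two-finger parallel gripper is mounted at the origin on the work surface. World frame = base frame: x ahead of the robot, y to its left, z up, the work surface at z = 0. Lengths are in m, angles in rad, forces in N, time in s.
With the tool pointing down it reaches from about 0.35 to 0.975 m from the base axis. Payload 4.9 kg.
Tool frame: the origin (TCP) lies midway between the tips of the shut fingers; the grasp point (between the pads) lies 19 mm behind it; z points along the fingers, y is the direction in which the jaws open and shut (so a half turn about z gives the same grasp; the last joint's range is limited). The gripper opens to 85 mm and grips with 20 to 120 N. Pads are 22 mm wide; open, the fingers measure 114 mm over their backs; the gripper's body (76 mm by 85 mm) begins 54 mm behind the grasp point. The pads swing forward as they close: fully open they stand 13 mm farther back than shut.
Start: joints at [-1.286, 0.053, 1.613, -0, 1.476, -0.119], TCP at [0.246, -0.575, 0.203] pointing down, gripper open.
Joint ranges: [-3.01, 3.01], [-1.01, 2.22], [0.06, 2.58], [-1.02, 4.17], [0.09, 2.62], [-3.14, 3.14]. Speed limits (rad/s): [2.57, 2.57, 3.14, 3.14, 3.14, 3.14].

### API

Orientations are given as a rotation vector (axis times angle).
In Python, from station import ctrl gives the robot as it stands.
- The arm moves only by the tool play_rows, never from a script. Its argument "motion" is a list that holds one entry, the list of rows, each a list of 7 numbers: the closure, from -1 (fully open) to 1 (shut), then the shift along the tool's x, y, z in cm, then the turn, a rotation vector about the tool's x, y, z in degrees. A call has 1 to 20 rows; each row is the pose to reach, as a shift and turn from the pose measured when the call began, along the tool's axes at that moment; what a row does not reach only later rows make up. A row lasts 1/8 s, in which the tool goes at most 62.5 mm and 10.7 degrees, less where a joint would pass 70% of its speed; a pose out of reach is approached as far as the arm can. A call with a gripper value outside its range is refused whole. The fingers move at their own pace and stop on an object; "newtons" is the grip in N (left out, the last holds). Time passes only in rows, so rows that repeat a pose let the fingers close. It gives the time, the measured TCP pose, the force and the opening at its end, in the units of the state.
- ctrl.get_obs(): the state, without advancing time (a new reading comes with each control period).
- ctrl.get_image(name): name is "scene" or "top" or "wrist"; returns a dict with "color" (420x560x3 uint8, red, green, blue), "mtx" (3x3 intrinsics, pixels), "T" (4x4, takes a point from camera to world coordinates). Camera axes: x right, y up, looking along -z (the intrinsics and any distortion apply to the point x, -y, -z); pixel columns grow to the right and rows downward; lengths in m; the calibration is good to about 2 mm. A picture is of the moment at which its call begins. There is no depth.
- ctrl.finish_job(): hands the job in, once; it reports no verdict.
The state is a dict: "t": time; "q": joint angles; "dq": joint speeds; "effort": joint torques, N m; "tool_pos": TCP position; "tool_rot": TCP orientation; "contact_force": force on the tool from outside, world axes, zero at the start; "wrist_torque": the same for the moment, N m; "opening": finger opening in m.
Only numpy, scipy, OpenCV 4.12 (cv2) and the standard library are available. Lean on these libraries where they do the work, as an engineer would, in place of code of your own. Each camera call takes 0.05 s, during which the arm holds its last target.

## Working session

There is one attempt and no reset: what is moved stays moved. The work goes in short steps, Python scripts to look and compute and a tool call to move; the robot and the scene stay as the last step left them, time stands still between calls to the robot, and variables do not carry over. Pictures are saved under pics/ and viewed, and the job is handed in when it is done.

Besides the shell and the picture viewer there is one more tool, called after "Request:" in YAML: its name, and indented under it one key for each argument. play_rows: Moves the arm, as the interface text tells. Its arguments: {"type":"object","properties":{"motion":{"type":"array"},"newtons":{"type":"number"}},"required":["motion"]}

```bash
mkdir -p pics; ls; python3 - <<'E'
from station import ctrl
import cv2
o=ctrl.get_obs(); print({k:o[k] for k in ['t','tool_pos','tool_rot','contact_force','opening']})
for n in ['scene','top','wrist']:
    im=ctrl.get_image(n); cv2.imwrite(f'pics/{n}0.png',im['color'][:,:,::-1]); print(n,im['mtx'].tolist(),im['T'].round(4).tolist(),[k for k in im])
E
```

```text
pics
{'t': 0.0, 'tool_pos': array([ 0.24536762, -0.57407653,  0.20176322]), 'tool_rot': array([-3.07576977e+00, -6.29571329e-01,  3.06683837e-04]), 'contact_force': array([-0.57872128, -0.7516108 ,  0.16888951]), 'opening': 0.08538778472008121}
scene [[401.87455141530114, 0.0, 286.8403837082303], [0.0, 401.87455141530114, 207.5136044014999], [0.0, 0.0, 1.0]] [[0.7144, -0.3709, 0.5934, 1.0961], [0.6997, 0.38, -0.605, -0.5567], [-0.0012, 0.8474, 0.531, 0.6333], [0.0, 0.0, 0.0, 1.0]] ['color', 'mtx', 'T']
top [[386.2197709808405, 0.0, 279.04332753861536], [0.0, 386.2197709808405, 204.49703590644776], [0.0, 0.0, 1.0]] [[0.0086, 0.9886, -0.1503, 0.3846], [-1.0, 0.0092, 0.0033, 0.0115], [0.0047, 0.1503, 0.9886, 0.9339], [0.0, 0.0, 0.0, 1.0]] ['color', 'mtx', 'T']
wrist [[346.03939535468965, 0.0, 278.9487530208998], [0.0, 346.03939535468965, 208.53736131158615], [0.0, 0.0, 1.0]] [[0.3932, 0.8867, 0.2433, 0.3068], [-0.9195, 0.3792, 0.1038, -0.5482], [-0.0002, -0.2645, 0.9644, 0.3735], [0.0, 0.0, 0.0, 1.0]] ['color', 'mtx', 'T']
```

View pics/scene0.png

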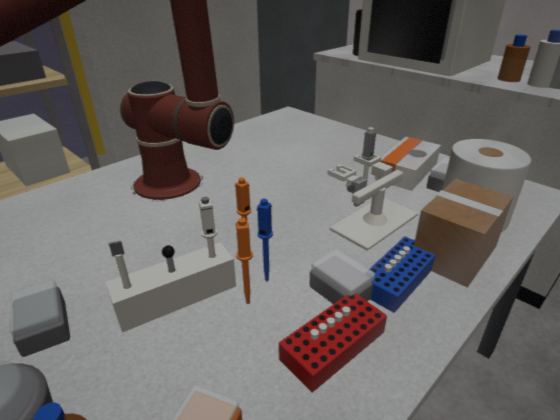

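View pics/top0.png

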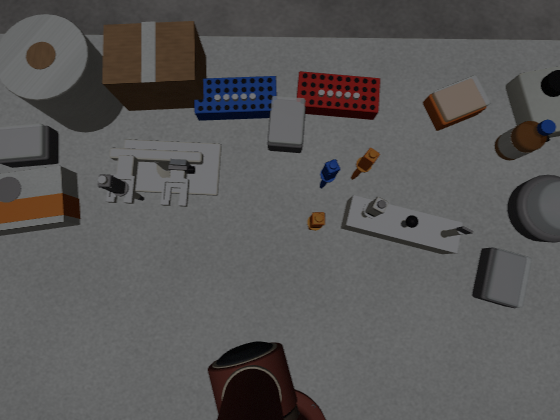

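View pics/wrist0.png

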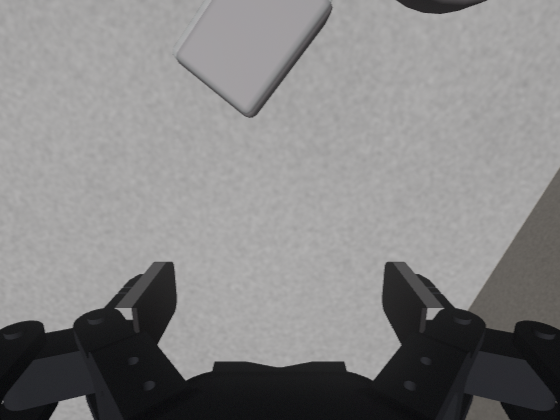

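The scene shows the block with three tools: scraper (scene 118,250), pestle (168,253) and white pipette (208,215). There are orange look-alikes at (243,195) and (245,240), and a blue one at (265,220). The stand is at (375,200) with the grey pipette hanging. In the top view the white pipette is at (376,206) and the empty fork at (175,190).

```bash
python3 - <<'E'
import cv2
s=cv2.imread('pics/scene0.png');t=cv2.imread('pics/top0.png')
r=lambda a,k:cv2.convertScaleAbs(cv2.resize(a,None,fx=k,fy=k,interpolation=cv2.INTER_CUBIC),alpha=1.5)
cv2.imwrite('pics/c1.png',r(s[180:330,90:290],4))
cv2.imwrite('pics/c2.png',r(s[115:255,310:440],4))
cv2.imwrite('pics/c3.png',r(t[185:265,300:475],4.5))
cv2.imwrite('pics/c4.png',r(t[130:215,90:230],5.5))
E
```

```text
(no output)
```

View pics/c1.png

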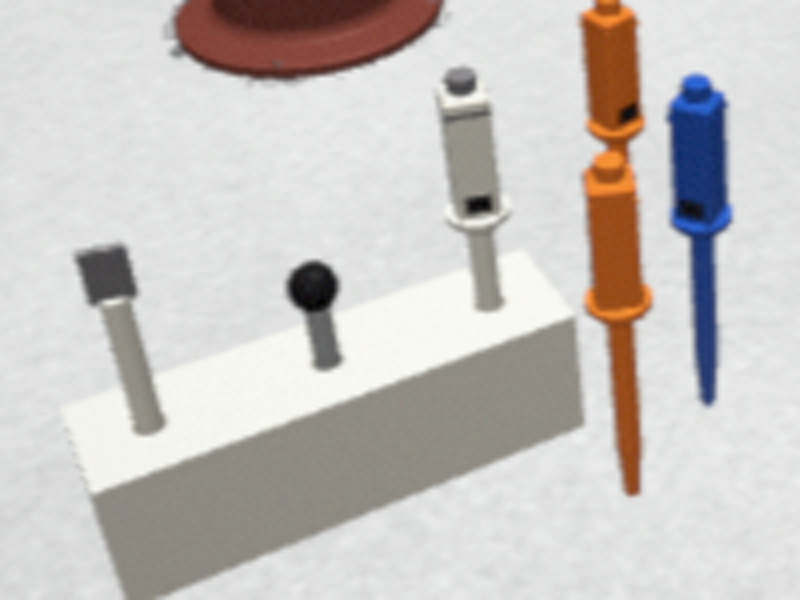

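View pics/c2.png

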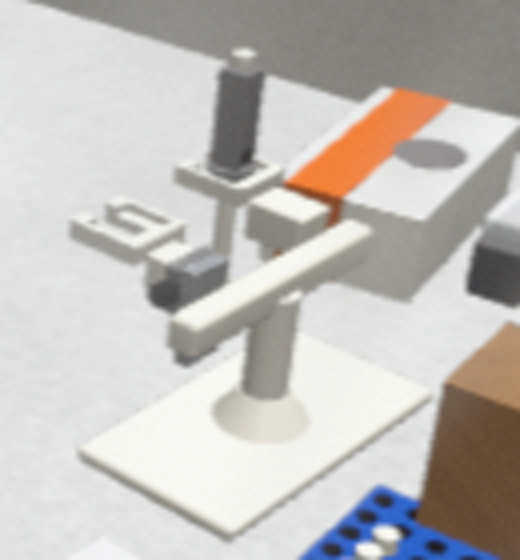

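View pics/c3.png

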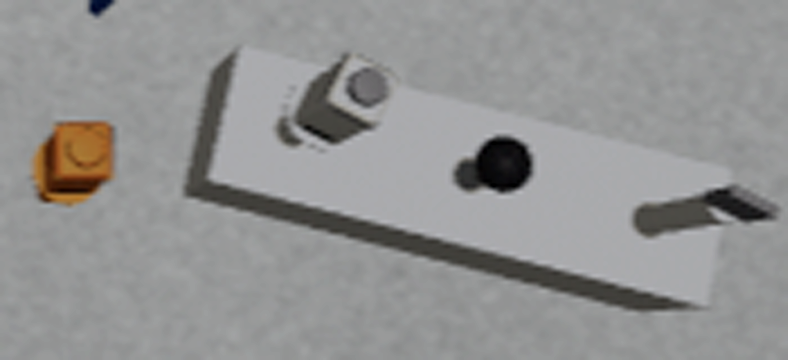

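View pics/c4.png

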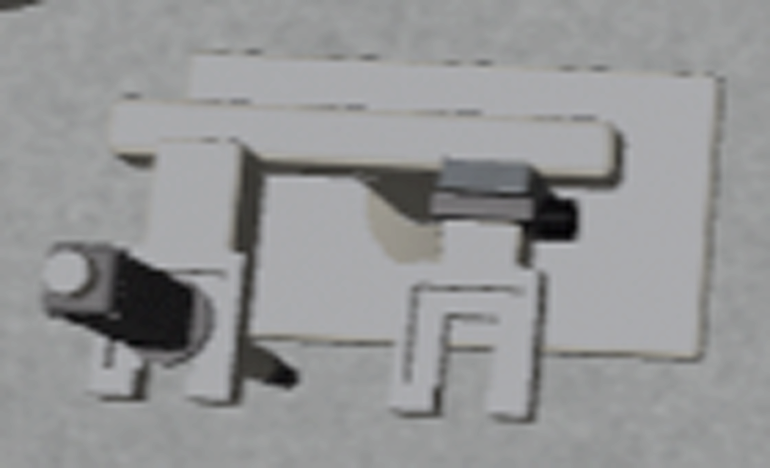

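The enlarged crop confirms it. The only white tool with a round collar stands in the block's left well (scene ~205,200-233). The orange and blue ones stand outside the block and are look-alikes. The empty fork is at top ~(175,192).

```bash
cat > h.py <<'E'
import numpy as np, cv2
from scipy.spatial.transform import Rotation as R
def ray(im,uv):
    p=np.linalg.inv(im['mtx'])@[uv[0],uv[1],1.]; d=im['T'][:3,:3]@[p[0],-p[1],-p[2]]
    return im['T'][:3,3],d/np.linalg.norm(d)
def plane(im,uv,z):
    o,d=ray(im,uv); return o+d*(z-o[2])/d[2]
def tri(pairs):
    A=np.zeros((3,3));b=np.zeros(3);L=[ray(*p) for p in pairs]
    for o,d in L:
        M=np.eye(3)-np.outer(d,d);A+=M;b+=M@o
    x=np.linalg.solve(A,b); return x,[np.linalg.norm((np.eye(3)-np.outer(d,d))@(x-o)) for o,d in L]
def proj(im,X):
    T=np.linalg.inv(im['T']);p=T[:3,:3]@X+T[:3,3];q=im['mtx']@[p[0],-p[1],-p[2]];return q[:2]/q[2]
def totool(o,X):  # world point -> cm in tool axes
    return R.from_rotvec(o['tool_rot']).inv().apply(np.array(X)-o['tool_pos'])*100
def show(im,f,box,k,a=1.5):
    x0,y0,x1,y1=box; c=im['color'][y0:y1,x0:x1,::-1]
    cv2.imwrite(f,cv2.convertScaleAbs(cv2.resize(c,None,fx=k,fy=k,interpolation=cv2.INTER_CUBIC),alpha=a))
E
python3 - <<'E'
from station import ctrl
from h import *
S=ctrl.get_image('scene');T=ctrl.get_image('top');o=ctrl.get_obs()
u=lambda x,y,k,a,b:((x+.5)/k-.5+a,(y+.5)/k-.5+b)
t3=lambda x,y:u(x,y,4.5,300,185); s1=lambda x,y:u(x,y,4,90,180); t4=lambda x,y:u(x,y,5.5,90,130)
print('button tri',tri([(T,t3(367,87)),(S,s1(460,73))]),plane(T,t3(367,87),.225),plane(S,s1(460,73),.225))
print('base scene',plane(S,s1(490,303),.08),'top',plane(T,t3(290,130),.08))
for c in [(240,47),(210,180),(712,305),(735,170)]: print('blk',plane(T,t3(*c),.08))
for c in [(415,412),(512,418),(440,412),(490,416),(390,412),(533,420)]: print('fork',plane(T,t4(*c),.15))
print(o['tool_pos'],R.from_rotvec(o['tool_rot']).as_matrix())
E
```

```text
button tri (array([ 0.4958742 , -0.18011023,  0.22433278]), [np.float64(0.000943070315828057), np.float64(0.000943070315828043)]) [ 0.49523391 -0.18071486  0.225     ] [ 0.49757982 -0.18008089  0.225     ]
base scene [ 0.49884307 -0.18047366  0.08      ] top [ 0.49592813 -0.18114815  0.08      ]
blk [ 0.53747634 -0.15718409  0.08      ]
blk [ 0.47069009 -0.14102243  0.08      ]
blk [ 0.4115849  -0.38551858  0.08      ]
blk [ 0.47800857 -0.40097003  0.08      ]
fork [0.50165137 0.2425939  0.15      ]
fork [0.4997266  0.20637693 0.15      ]
fork [0.50173797 0.23328796 0.15      ]
fork [0.50040386 0.2146012  0.15      ]
fork [0.50156478 0.25189881 0.15      ]
fork [0.49904602 0.19852641 0.15      ]
[ 0.24546187 -0.57442219  0.20241458] [[ 9.19596936e-01  3.92863073e-01 -2.84864297e-04]
 [ 3.92863161e-01 -9.19596461e-01  9.41129504e-04]
 [ 1.07774830e-04 -9.77372497e-04 -9.99999517e-01]]
```

```bash
python3 - <<'E'
from station import ctrl
from h import *
S=ctrl.get_image('scene');T=ctrl.get_image('top');o=ctrl.get_obs()
# look-alikes: scene button tops & top-view tops
for n,s,t in [('orangeA',(242,182),(319,217)),('orangeB',(243,221),(371,153)),('blue',(264,202),(333,163))]:
    print(n,tri([(T,t),(S,s)]))
for X in [(.4965,-.18,.34),(.2454,-.5744,.34),(.53,.225,.30)]: print(X,totool(o,X))
E
```

```text
orangeA (array([ 0.47284819, -0.06564824,  0.2070458 ]), [np.float64(0.0015279947062680585), np.float64(0.0015279947062680362)])
orangeB (array([ 0.59763368, -0.16742013,  0.21048314]), [np.float64(0.0008118361343086651), np.float64(0.0008118361343087827)])
blue (array([ 0.5766176 , -0.0936866 ,  0.21129731]), [np.float64(0.0005150737347468043), np.float64(0.0005150737347467439)])
(0.4965, -0.18, 0.34) [ 38.58247206 -26.42854998 -13.7128572 ]
(0.2454, -0.5744, 0.34) [-5.45145606e-03 -2.78366923e-02 -1.37268746e+01]
(0.53, 0.225, 0.3) [ 57.57703821 -62.35262939  -9.69546065]
```

Request:
play_rows:
  motion:
    - [[-1,0,0,-6,0,0,0],[-1,0,0,-12,0,0,0],[-1,4,-3,-13.7,0,0,-8],[-1,8.5,-6,-13.7,0,0,-16],[-1,13,-9,-13.7,0,0,-24],[-1,17.5,-12,-13.7,0,0,-32],[-1,22,-15,-13.7,0,0,-40],[-1,26.5,-18,-13.7,0,0,-48],[-1,31,-21,-13.7,0,0,-53],[-1,35,-24,-13.7,0,0,-53],[-1,38.6,-26.4,-13.7,0,0,-53],[-1,38.6,-26.4,-13.7,0,0,-53],[-1,38.6,-26.4,-13.7,0,0,-53]]

```text
t: 1.98
tool_pos: [0.4965, -0.1805, 0.3398]
tool_rot: [-2.473, -1.937, 0.001]
contact_force: [-0.7, -0.1, 0.8]
opening: 0.0854
```

```bash
python3 - <<'E'
from station import ctrl
from h import *
W=ctrl.get_image('wrist');o=ctrl.get_obs()
cv2.imwrite('pics/w1.png',W['color'][:,:,::-1]);print(o['t'],o['tool_pos'],R.from_rotvec(o['tool_rot']).as_matrix().round(3),o['contact_force'])
print(proj(W,np.array([.4965,-.18,.225])))
E
```

```text
2.025 [ 0.4963918  -0.18093003  0.3398452 ] [[ 0.241  0.971 -0.   ]
 [ 0.971 -0.241  0.   ]
 [ 0.    -0.    -1.   ]] [-0.38847321  0.2303757  -0.01744274]
[278.70736903 194.11432792]
```

View pics/w1.png

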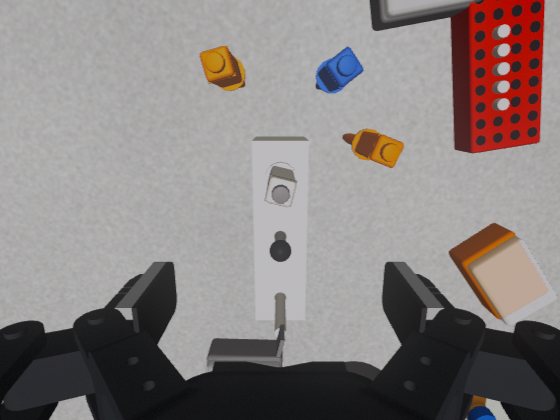

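The wrist view shows the white pipette's button at (280,194), where I predicted it, with the pestle at (280,250) and scraper at (280,320). The block's long axis is vertical in the image.

```bash
python3 - <<'E'
from station import ctrl
from h import *
W=ctrl.get_image('wrist')
show(W,'pics/w1c.png',(245,150,315,220),8,1.2)
E
```

```text
(no output)
```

View pics/w1c.png

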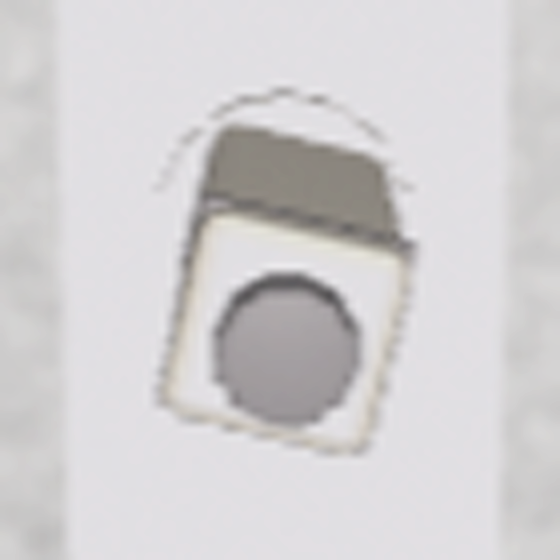

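```bash
python3 - <<'E'
from station import ctrl
from h import *
W=ctrl.get_image('wrist');o=ctrl.get_obs()
a=plane(W,(280.2,193.3),.225);b=plane(W,(280.2,190.5),.215);print(a,b,totool(o,[a[0],a[1],.162]),totool(o,[.4962,-.1805,.162]))
E
```

```text
[ 0.49767069 -0.18023688  0.225     ] [ 0.49776427 -0.18002914  0.215     ] [ 0.12687281  0.11596838 17.78443694] [ 0.06583817 -0.02040066 17.78446533]
```

Request:
play_rows:
  motion:
    - [[-1,0.1,0.08,3,0,0,6],[-1,0.1,0.08,6,0,0,12.3],[-1,0.1,0.08,9,0,0,12.3],[-1,0.1,0.08,12,0,0,12.3],[-1,0.1,0.08,14.5,0,0,12.3],[-1,0.1,0.08,16.5,0,0,12.3],[-1,0.1,0.08,17.8,0,0,12.3],[-1,0.1,0.08,17.8,0,0,12.3],[-1,0.1,0.08,17.8,0,0,12.3]]
  newtons: 45

```text
t: 3.25
tool_pos: [0.4979, -0.1808, 0.163]
tool_rot: [2.667, 1.658, 0.001]
contact_force: [0.2, 0.1, -0.7]
opening: 0.0853
```

```bash
python3 - <<'E'
from station import ctrl
from h import *
W=ctrl.get_image('wrist');S=ctrl.get_image('scene');o=ctrl.get_obs()
a=W['color'][:,:,::-1];b=S['color'][160:320,90:300,::-1]
cv2.imwrite('pics/w2.png',a);show(S,'pics/s2.png',(90,140,300,300),3.8);print(o['t'],o['tool_pos'],o['contact_force'],o['opening'])
E
```

```text
3.35 [ 0.49797889 -0.18077454  0.16320368] [ 0.60779458 -0.2182619   0.29008509] 0.0854002559763982
```

View pics/w2.png

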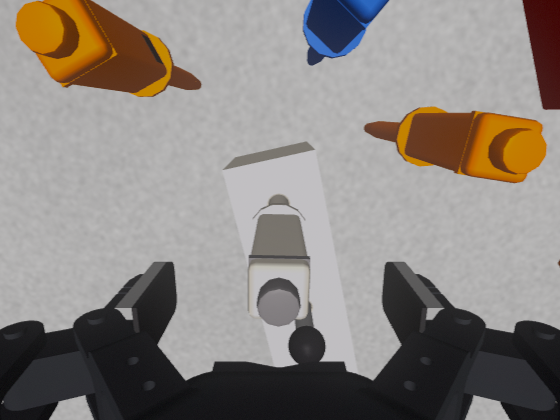

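View pics/s2.png

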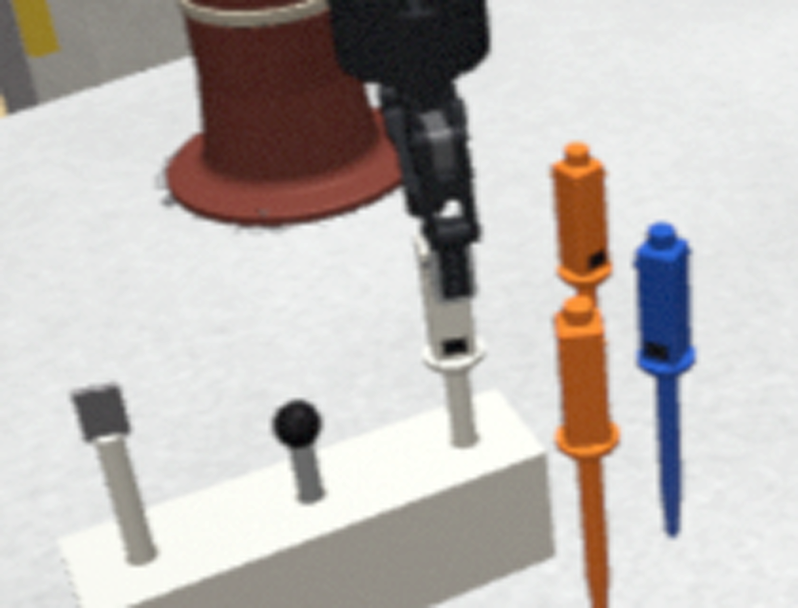

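The handle (px 248-310, row 265-320) is square and centred between the pads, so I close the gripper.

Request:
play_rows:
  motion:
    - [[-0.4,0,0,0,0,0,0],[0.1,0,0,0,0,0,0],[0.4,0,0,0,0,0,0],[1,0,0,0,0,0,0],[1,0,0,0,0,0,0],[1,0,0,0,0,0,0],[1,0,0,0,0,0,0],[1,0,0,0,0,0,0]]
  newtons: 45

```text
t: 4.35
tool_pos: [0.4981, -0.1808, 0.1634]
tool_rot: [2.666, 1.658, 0.002]
contact_force: [0.2, -0.2, 1.6]
opening: 0.0233
```

Request:
play_rows:
  motion:
    - [[1,0,0,-1,0,0,0],[1,0,0,-2.5,0,0,0],[1,0,0,-4.5,0,0,0],[1,0,0,-7,0,0,0],[1,0,0,-10,0,0,0],[1,0,0,-14,0,0,0],[1,0,0,-18,0,0,0],[1,0,0,-22,0,0,0],[1,0,0,-25,0,0,0],[1,0,0,-26,0,0,0],[1,0,0,-26,0,0,0],[1,0,0,-26,0,0,0]]

```text
t: 5.85
tool_pos: [0.4972, -0.1804, 0.4216]
tool_rot: [-2.668, -1.658, 0.0]
contact_force: [-0.3, -0.5, -1.9]
opening: 0.0229
```

```bash
python3 - <<'E'
from station import ctrl
from h import *
W=ctrl.get_image('wrist');S=ctrl.get_image('scene');T=ctrl.get_image('top');o=ctrl.get_obs()
cv2.imwrite('pics/w3.png',W['color'][:,:,::-1]);cv2.imwrite('pics/s3.png',S['color'][:,:,::-1]);print(o['t'],o['tool_pos'],o['contact_force'],o['wrist_torque'],o['opening'])
show(T,'pics/t3.png',(90,100,470,290),2.1)
print(R.from_rotvec(o['tool_rot']).as_matrix().round(4))
E
```

```text
6.0 [ 0.49724505 -0.18042112  0.42176347] [-0.07044437  0.07625373 -1.04278775] [ 0.01710134  0.0512178  -0.05590809] 0.023216181873135015
[[ 4.425e-01  8.968e-01 -3.000e-04]
 [ 8.968e-01 -4.425e-01  3.000e-04]
 [ 1.000e-04 -4.000e-04 -1.000e+00]]
```

View pics/w3.png

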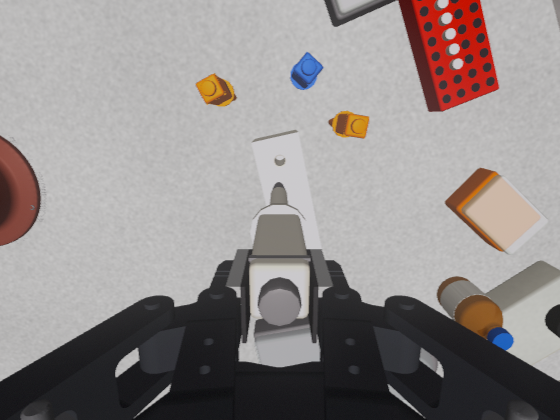

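View pics/s3.png

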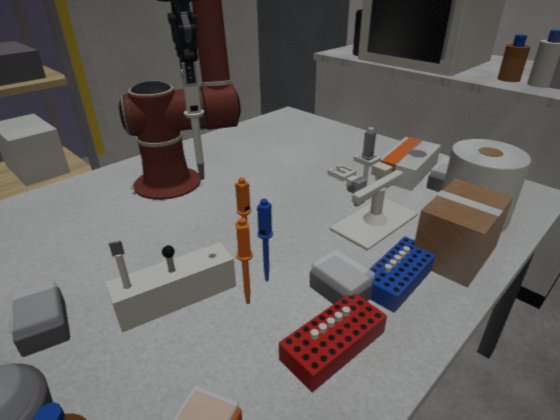

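View pics/t3.png

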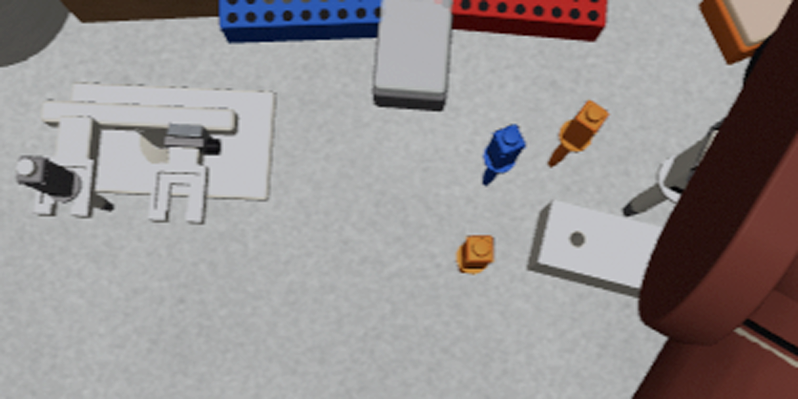

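The pipette is held upright and clear of everything (scene ~195,60-180), and the block's third well is empty. Next I measure the fork with both fixed cameras.

```bash
python3 - <<'E'
from station import ctrl
from h import *
S=ctrl.get_image('scene');T=ctrl.get_image('top')
show(S,'pics/sf.png',(320,150,390,200),11,1.3);show(T,'pics/tf.png',(155,155,205,210),11,1.3)
E
```

```text
(no output)
```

View pics/sf.png

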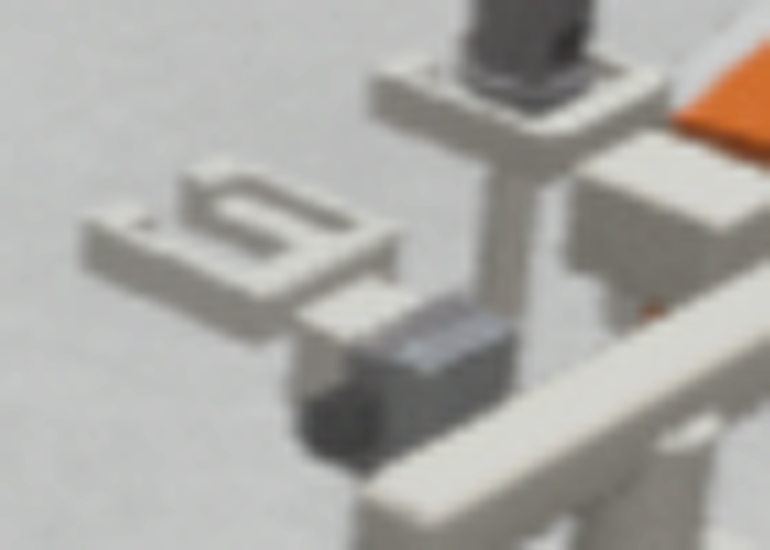

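View pics/tf.png

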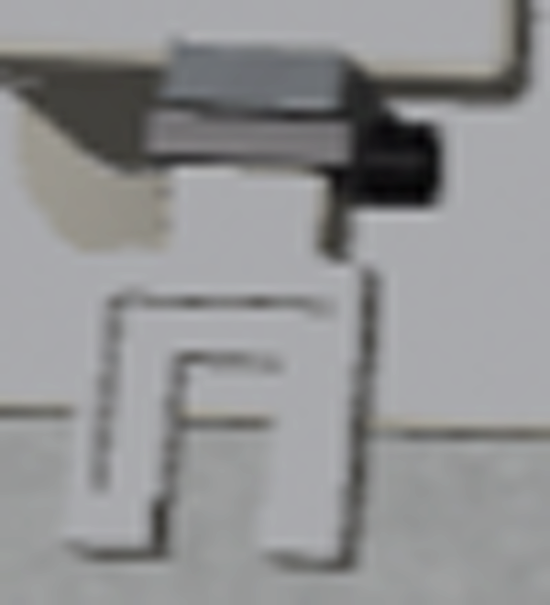

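```bash
python3 - <<'E'
from station import ctrl
from h import *
S=ctrl.get_image('scene');T=ctrl.get_image('top')
k=11;s=lambda x,y:((x+.5)/k-.5+320,(y+.5)/k-.5+150);t=lambda x,y:((x+.5)/k-.5+155,(y+.5)/k-.5+155)
P={}
for n,a,b in [('Rf',(343,548),(85,228)),('Lf',(65,540),(185,178)),('Rb',(362,268),(250,297))]:
    P[n],e=tri([(T,t(*a)),(S,s(*b))]);print(n,P[n].round(4),np.round(e,4))
for z in (.144,.156,.168):
    L=plane(T,t(65,540),z);r=plane(T,t(343,548),z);b=plane(T,t(362,268),z)
    Ls=plane(S,s(185,178),z);rs=plane(S,s(85,228),z);bs=plane(S,s(250,297),z);cs=plane(S,s(395,235),z)
    print(z,'top',L[:2].round(4),r[:2].round(4),b[:2].round(4),'W',np.hypot(*(L-r)[:2]).round(4),'scene',Ls[:2].round(4),rs[:2].round(4),bs[:2].round(4),cs[:2].round(4),np.hypot(*(Ls-rs)[:2]).round(4))
o=ctrl.get_obs();print(o['t'],o['q'].round(3))
E
```

```text
Rf [0.5028 0.2007 0.1503] [0.0007 0.0007]
Lf [0.5008 0.2497 0.1473] [0.0042 0.0042]
Rb [0.5552 0.1986 0.1518] [0.0001 0.0001]
0.144 top [0.5043 0.2539] [0.5032 0.2017] [0.557  0.2005] W 0.0522 scene [0.4955 0.2502] [0.4953 0.2114] [0.5465 0.2107] [0.5518 0.2612] 0.0388
0.156 top [0.5024 0.2502] [0.5014 0.1988] [0.5544 0.1976] W 0.0514 scene [0.5103 0.2304] [0.51   0.1926] [0.56   0.1919] [0.5651 0.2412] 0.0378
0.168 top [0.5006 0.2466] [0.4996 0.1959] [0.5518 0.1948] W 0.0507 scene [0.525  0.2106] [0.5248 0.1737] [0.5735 0.1731] [0.5785 0.2211] 0.0369
6.2 [-0.489 -0.211  1.503  0.     1.848 -0.03 ]
```

```bash
python3 - <<'E'
from station import ctrl
from h import *
S=ctrl.get_image('scene');T=ctrl.get_image('top');o=ctrl.get_obs()
k=11;s=lambda x,y:((x+.5)/k-.5+320,(y+.5)/k-.5+150);t=lambda x,y:((x+.5)/k-.5+155,(y+.5)/k-.5+155)
print(tri([(T,t(65,540)),(S,s(218,160))]))
for X in [(.45,.2265,.4218),(.45,.2265,.21)]: print(totool(o,X).round(2))
E
```

```text
(array([0.50346339, 0.25207817, 0.15089034]), [np.float64(0.00033993965734846693), np.float64(0.00033993965734850325)])
[ 34.4  -22.28   0.1 ]
[ 34.4  -22.32  21.28]
```

Request:
play_rows:
  motion:
    - [[1,3,-2,0,0,0,4],[1,7,-4.5,0,0,0,12],[1,11,-7,0,0,0,20],[1,15,-9.7,0,0,0,28],[1,19,-12.3,0,0,0,36],[1,23,-14.9,0,0,0,44],[1,27,-17.5,0,0,0,52],[1,30.5,-19.8,0,0,0,58],[1,33,-21.4,0,0,0,63],[1,34.4,-22.3,0,0,0,65.5],[1,34.4,-22.3,2,0,0,65.5],[1,34.4,-22.3,6,0,0,65.5],[1,34.4,-22.3,10,0,0,65.5],[1,34.4,-22.3,14,0,0,65.5],[1,34.4,-22.3,17,0,0,65.5],[1,34.4,-22.3,19.5,0,0,65.5],[1,34.4,-22.3,20.5,0,0,65.5],[1,34.4,-22.3,20.5,0,0,65.5],[1,34.4,-22.3,20.5,0,0,65.5]]

```text
t: 8.68
tool_pos: [0.4509, 0.2264, 0.2191]
tool_rot: [3.141, -0.049, 0.006]
contact_force: [0.2, 0.1, -2.5]
opening: 0.0232
```

```bash
python3 - <<'E'
from station import ctrl
from h import *
W=ctrl.get_image('wrist');S=ctrl.get_image('scene');o=ctrl.get_obs()
cv2.imwrite('pics/w4.png',W['color'][:,:,::-1]);print(o['t'],o['tool_pos'],o['contact_force'],o['opening'],o['q'].round(2))
show(S,'pics/s4.png',(270,80,410,200),5.5,1.3)
print(R.from_rotvec(o['tool_rot']).as_matrix().round(4))
for X in [(.5028,.2007,.1505),(.5035,.2521,.1505),(.532,.2257,.1445)]: print(proj(W,np.array(X)),proj(S,np.array(X)))
E
```

```text
8.775 [0.45093341 0.22659778 0.21931887] [-0.12741026 -0.46923995 -2.0595602 ] 0.02311512165897191 [ 0.32 -0.25  1.87 -0.    1.52  1.92]
[[ 9.995e-01 -3.070e-02  4.300e-03]
 [-3.070e-02 -9.995e-01 -1.000e-04]
 [ 4.300e-03 -0.000e+00 -1.000e+00]]
[313.67299669 135.56256464] [327.01670513 170.27561569]
[238.23926431 136.87719153] [339.24859639 164.25745028]
[275.63682414  92.18598098] [341.41990821 172.72359609]
```

View pics/w4.png

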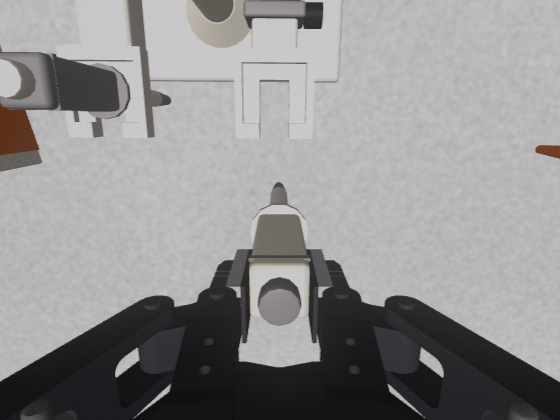

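View pics/s4.png

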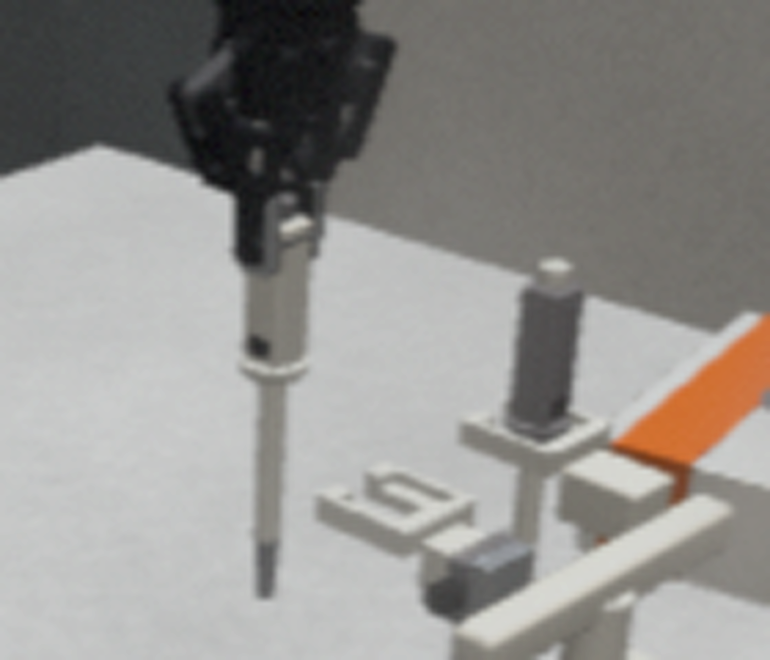

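The wrist view shows the fork's front corners at (235,137) and (313,137), the pipette's button at (279,301) and its tip at (279,185). Scene crop: the pipette hangs straight in front of the fork. I enlarge to get the relative offset.

```bash
python3 - <<'E'
from station import ctrl
from h import *
W=ctrl.get_image('wrist')
show(W,'pics/w4a.png',(225,50,325,145),8,1.1);show(W,'pics/w4b.png',(235,175,325,330),3.8,1.3)
E
```

```text
(no output)
```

View pics/w4a.png

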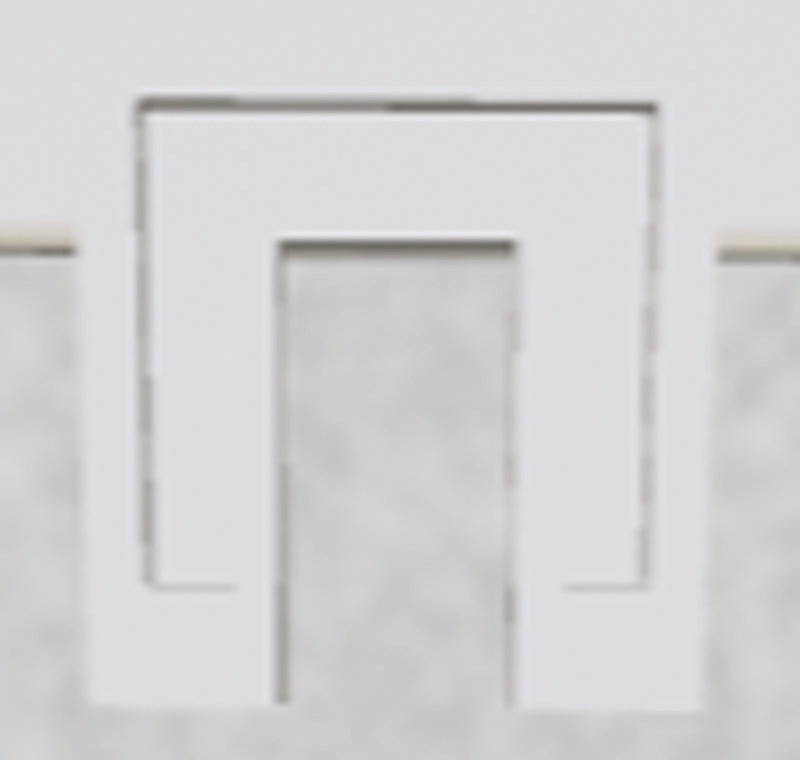

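View pics/w4b.png

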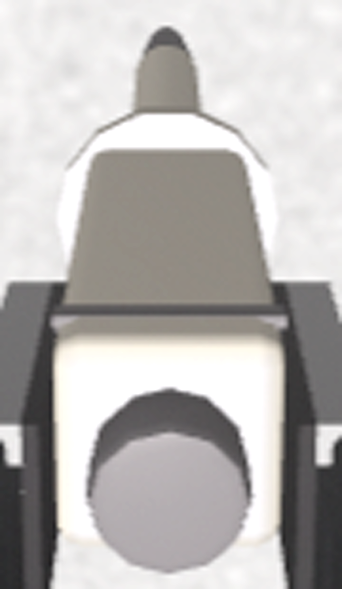

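```bash
cat > fork.py <<'E'
from station import ctrl
from h import *
W=ctrl.get_image('wrist');o=ctrl.get_obs()
k=8;u=lambda x,y:((x+.5)/k-.5+225,(y+.5)/k-.5+50)
obj=np.array([[-19,19,0],[19,19,0],[-19,-19,0],[19,-19,0],[-29,10,0],[-29,-10,0]],float)/1000
pix=np.array([u(*p) for p in [(146,584),(137,101),(650,584),(658,104),(278,705),(516,710)]])
ok,rv,tv=cv2.solvePnP(obj,pix,W['mtx'],None,flags=cv2.SOLVEPNP_IPPE)
rp,_=cv2.projectPoints(obj,rv,tv,W['mtx'],None);print('err',(rp[:,0]-pix).round(2).tolist())
F=np.diag([1,-1,-1]);Rw=W['T'][:3,:3]@F@cv2.Rodrigues(rv)[0];tw=W['T'][:3,3]+W['T'][:3,:3]@F@tv[:,0]
print('fork axis@liptop',tw.round(4),'xdir',Rw[:,0].round(3),'z',Rw[:,2].round(3))
k2=3.8;v=lambda x,y:((x+.5)/k2-.5+235,(y+.5)/k2-.5+175)
b=o['tool_pos'][2]-.1634
for n,p,z in [('button',v(168,502),.225+b),('tip',v(166,32),.010+b)]: print(n,plane(W,p,z).round(4))
# front edge of collar: topmost point
print('collar far edge', plane(W,v(167,112),.143+b).round(4),o['tool_pos'].round(4))
# constrained: level, lip z scan
for z in (.146,.150,.154,.158,.162):
    P=np.array([plane(W,p,z) for p in pix]);print(z,'w',np.linalg.norm(P[0]-P[2]).round(4),np.linalg.norm(P[1]-P[3]).round(4),'d',np.linalg.norm(P[0]-P[1]).round(4),'c',P[:4].mean(0).round(4),'slot',np.linalg.norm(P[4]-P[5]).round(4))
E
python3 fork.py
```

```text
err [[1.57, 0.81], [-1.14, -0.46], [-1.71, 1.08], [1.13, -0.38], [-0.31, -0.31], [0.46, -0.81]]
fork axis@liptop [0.5289 0.2266 0.1727] xdir [ 0.896 -0.036  0.442] z [-0.442  0.007  0.897]
button [0.4507 0.2264 0.2805]
tip [0.4544 0.2265 0.0655]
collar far edge [0.4676 0.2259 0.1985] [0.4507 0.2266 0.2189]
0.146 w 0.0433 0.0429 d 0.0386 c [0.5313 0.2268 0.146 ] slot 0.0207
0.15 w 0.0426 0.0422 d 0.0379 c [0.5311 0.2268 0.15  ] slot 0.0203
0.154 w 0.0419 0.0415 d 0.0373 c [0.5308 0.2268 0.154 ] slot 0.02
0.158 w 0.0412 0.0408 d 0.0367 c [0.5306 0.2267 0.158 ] slot 0.0197
0.162 w 0.0405 0.0401 d 0.0361 c [0.5304 0.2267 0.162 ] slot 0.0193
```

```bash
python3 - <<'E'
from station import ctrl
from h import *
o=ctrl.get_obs();print(o['t'],o['tool_pos'],totool(o,(.5313,.2267,.205)),o['contact_force'])
E
```

```text
8.875 [0.45070032 0.22660898 0.21890928] [ 8.05078266 -0.25617     1.42025776] [ 0.71737066  0.50780923 -0.46862215]
```

Request:
play_rows:
  motion:
    - [[1,1.5,-0.05,0.5,0,0,0],[1,3.5,-0.1,1,0,0,0],[1,5.5,-0.15,1.4,0,0,0],[1,7,-0.2,1.4,0,0,0],[1,8.05,-0.25,1.4,0,0,0],[1,8.05,-0.25,1.4,0,0,0],[1,8.05,-0.25,1.4,0,0,0],[1,8.05,-0.25,1.4,0,0,0]]

```text
t: 9.88
tool_pos: [0.531, 0.2267, 0.2054]
tool_rot: [3.141, -0.048, 0.006]
contact_force: [-1.1, 0.8, -1.2]
opening: 0.0229
```

```bash
python3 - <<'E'
from station import ctrl
from h import *
W=ctrl.get_image('wrist');S=ctrl.get_image('scene');T=ctrl.get_image('top')
f=[]
for i in range(6): o=ctrl.get_obs();f.append(o['contact_force'])
print(o['t'],o['tool_pos'],totool(o,(.5313,.2267,.19)),np.mean(f,0))
print(R.from_rotvec(o['tool_rot']).as_matrix().round(4))
show(W,'pics/w5.png',(150,120,410,330),3,1.1);show(S,'pics/s5.png',(290,90,410,200),5.4,1.3);show(T,'pics/t5.png',(90,100,270,230),4.4,1.5)
E
```

```text
10.025 [0.53107985 0.22668594 0.20540834] [ 0.015801   -0.00225807  1.54090959] [ 0.04422651  0.20497924 -1.57572998]
[[ 9.995e-01 -3.050e-02  4.000e-03]
 [-3.050e-02 -9.995e-01 -2.000e-04]
 [ 4.000e-03  1.000e-04 -1.000e+00]]
```

View pics/w5.png

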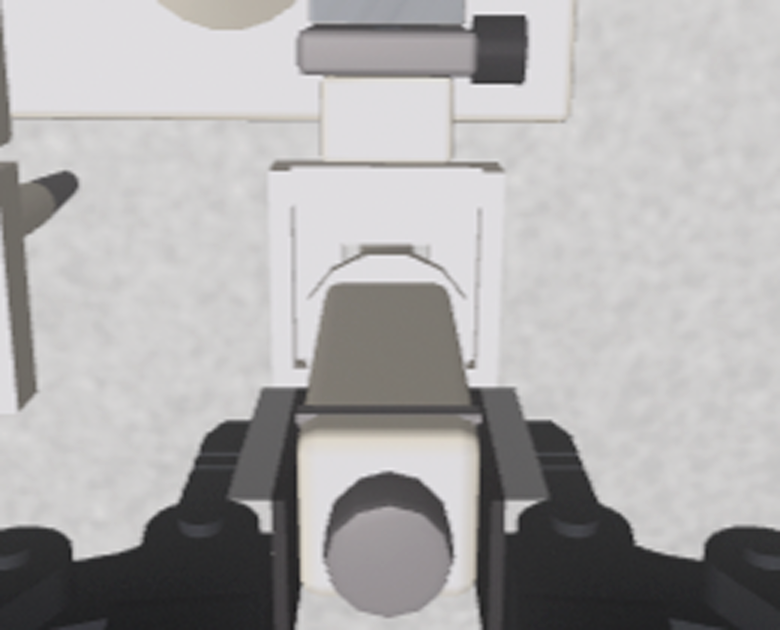

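View pics/s5.png

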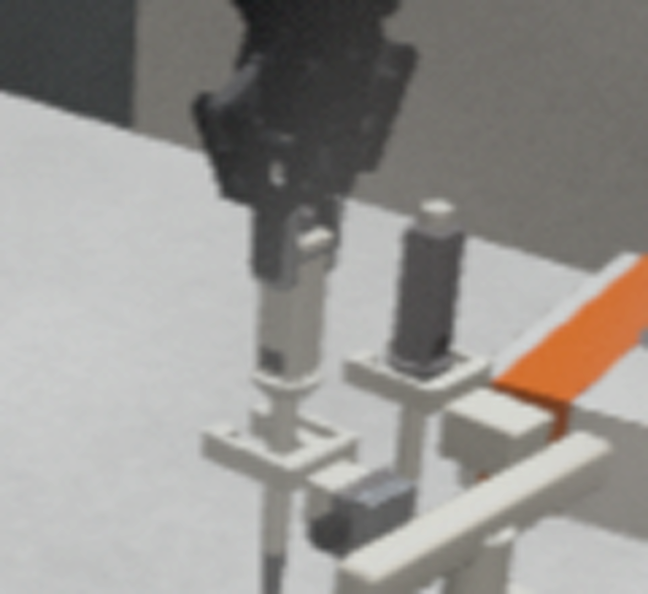

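The shaft is in the slot. In the wrist crop the collar arc is centred (308-466) between the lips (293-480), and the scene crop agrees. Now down by feel.

Request:
play_rows:
  motion:
    - [[1,0,0,0.5,0,0,0],[1,0.02,0,1,0,0,0],[1,0.02,0,1.5,0,0,0],[1,0.02,0,1.8,0,0,0],[1,0.02,0,2.0,0,0,0],[1,0.02,0,2.1,0,0,0],[1,0.02,0,2.1,0,0,0],[1,0.02,0,2.1,0,0,0]]

```text
t: 11.02
tool_pos: [0.5315, 0.2267, 0.1846]
tool_rot: [3.141, -0.048, 0.007]
contact_force: [0.3, 0.7, -1.0]
opening: 0.0235
```

```bash
cat > f.py <<'E'
from station import ctrl
from h import *
f=[];W=ctrl.get_image('scene')
for i in range(4):
    o=ctrl.get_obs();f.append(o['contact_force']); 
    if i<3: ctrl.get_image('top')
print(o['t'],o['tool_pos'].round(5),o['tool_rot'].round(4),'F',np.mean(f,0).round(2),np.round([x[2] for x in f],1),o['wrist_torque'].round(3))
E
python3 f.py
```

```text
11.225 [0.5314  0.22672 0.18453] [ 3.1411 -0.0477  0.0065] F [ 0.44  0.06 -1.18] [-1.2 -0.6 -1.9 -1. ] [0.022 0.054 0.016]
```

Request:
play_rows:
  motion:
    - [[1,0,0,0.15,0,0,0],[1,0,0,0.3,0,0,0],[1,0,0,0.45,0,0,0],[1,0,0,0.55,0,0,0],[1,0,0,0.6,0,0,0],[1,0,0,0.6,0,0,0]]

```text
t: 11.98
tool_pos: [0.5314, 0.2267, 0.1785]
tool_rot: [3.141, -0.048, 0.006]
contact_force: [0.2, 0.2, -1.6]
opening: 0.0231
```

```bash
python3 f.py
```

```text
12.175 [0.53149 0.22673 0.17863] [ 3.1412 -0.0477  0.0068] F [ 0.05  0.02 -1.5 ] [-1.7 -1.  -1.7 -1.6] [ 0.035 -0.025 -0.001]
```

No contact yet (collar underside ≈ 150 mm). Continue in small steps.

Request:
play_rows:
  motion:
    - [[1,0,0,0.1,0,0,0],[1,0,0,0.2,0,0,0],[1,0,0,0.3,0,0,0],[1,0,0,0.3,0,0,0],[1,0,0,0.3,0,0,0]]

```text
t: 12.8
tool_pos: [0.5315, 0.2267, 0.1756]
tool_rot: [3.141, -0.048, 0.007]
contact_force: [0.1, -1.0, -1.5]
opening: 0.0235
```

```bash
python3 f.py
```

```text
13.0 [0.53153 0.22677 0.17569] [-3.1412  0.0477 -0.007 ] F [ 0.13 -0.09 -1.43] [-1.6 -1.5 -1.8 -0.8] [-0.009  0.024  0.033]
```

Request:
play_rows:
  motion:
    - [[1,0,0,0.1,0,0,0],[1,0,0,0.2,0,0,0],[1,0,0,0.2,0,0,0],[1,0,0,0.2,0,0,0]]

```text
t: 13.5
tool_pos: [0.5316, 0.2267, 0.1737]
tool_rot: [-3.141, 0.048, -0.007]
contact_force: [-0.6, 0.1, -1.1]
opening: 0.023
```

```bash
python3 f.py
```

```text
13.7 [0.53154 0.22674 0.1737 ] [-3.1412  0.0478 -0.0069] F [ 0.09  0.4  -1.22] [-1.8 -1.7 -0.5 -0.8] [ 0.027  0.041 -0.034]
```

Request:
play_rows:
  motion:
    - [[1,0,0,0.1,0,0,0],[1,0,0,0.2,0,0,0],[1,0,0,0.2,0,0,0],[1,0,0,0.2,0,0,0]]

```text
t: 14.2
tool_pos: [0.5317, 0.2267, 0.1721]
tool_rot: [-3.141, 0.048, -0.008]
contact_force: [-0.2, -0.0, 3.2]
opening: 0.0234
```

```bash
cat >> f.py <<'E'
show(W,'pics/sf%d.png'%round(o['t']*10),(310,100,400,200),6,1.3)
E
python3 f.py; ls pics
```

```text
14.4 [0.53166 0.22679 0.17195] [-3.1411  0.0477 -0.0075] F [-1.   -0.2   2.27] [2.6 2.3 1.6 2.5] [-0.093  0.193 -0.015]
c1.png
c2.png
c3.png
c4.png
s2.png
s3.png
s4.png
s5.png
scene0.png
sf.png
sf144.png
t3.png
t5.png
tf.png
top0.png
w1.png
w1c.png
w2.png
w3.png
w4.png
w4a.png
w4b.png
w5.png
wrist0.png
```

Contact: about 3.6 N onto the fork, with first touch at TCP ≈ 0.1737, so the seat is at ≈ 145 mm. That matches the seat seen by eye (144-148), not the lips (~151).

```bash
python3 - <<'E'
from station import ctrl
from h import *
W=ctrl.get_image('wrist');show(W,'pics/w6.png',(200,130,360,260),5,1.1)
E
```

```text
(no output)
```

View pics/sf144.png

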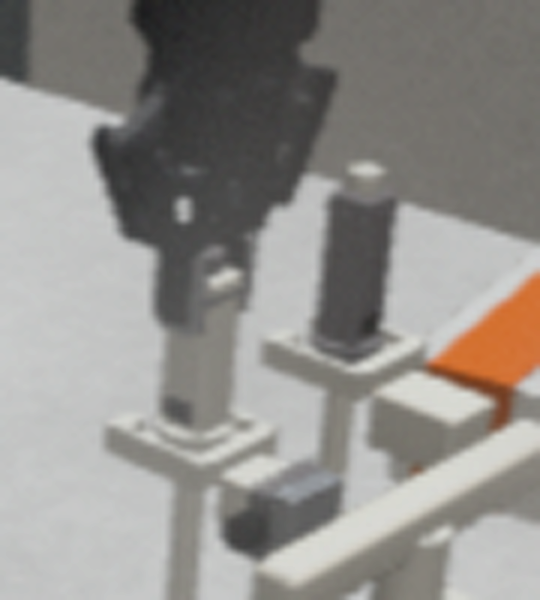

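View pics/w6.png

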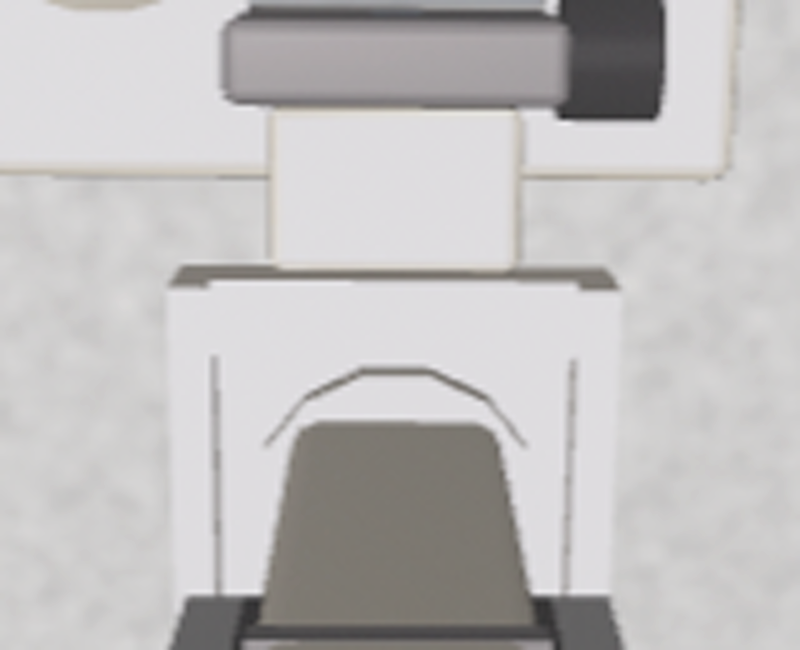

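The collar sits within the lips in both views. Now the tug: about 1.9 mm further, held for over a second.

Request:
play_rows:
  motion:
    - [[1,0,0,0.1,0,0,0],[1,0,0,0.19,0,0,0],[1,0,0,0.19,0,0,0],[1,0,0,0.19,0,0,0]]

```text
t: 14.95
tool_pos: [0.5318, 0.2268, 0.1706]
tool_rot: [-3.141, 0.048, -0.008]
contact_force: [-2.3, -0.8, 5.1]
opening: 0.0232
```

```bash
python3 f.py
```

```text
15.15 [0.53178 0.2268  0.17057] [-3.1411  0.0477 -0.0081] F [-1.9  -0.71  5.21] [5.  5.4 5.1 5.4] [-0.172  0.481 -0.008]
```

Request:
play_rows:
  motion:
    - [[1,-0.05,0,0.08,0,0,0],[1,-0.05,0,0.08,0,0,0],[1,-0.05,0,0.08,0,0,0],[1,-0.05,0,0.08,0,0,0],[1,-0.05,0,0.08,0,0,0],[1,-0.05,0,0.08,0,0,0],[1,-0.05,0,0.08,0,0,0],[1,-0.05,0,0.08,0,0,0],[1,-0.05,0,0.08,0,0,0],[1,-0.05,0,0.08,0,0,0]]

```text
t: 16.4
tool_pos: [0.5317, 0.2268, 0.1705]
tool_rot: [-3.141, 0.048, -0.01]
contact_force: [-2.2, 0.0, 5.3]
opening: 0.0229
```

```bash
python3 f.py
```

```text
16.6 [0.53172 0.22679 0.17048] [-3.141   0.0478 -0.0098] F [-1.29 -0.47  5.24] [4.9 5.4 5.7 4.9] [-0.209  0.338 -0.   ]
```

Request:
play_rows:
  motion:
    - [[1,0,0,0.1,0,0,0],[1,0,0,0.18,0,0,0],[1,0,0,0.18,0,0,0],[1,0,0,0.18,0,0,0]]

```text
t: 17.1
tool_pos: [0.5318, 0.2268, 0.1697]
tool_rot: [-3.141, 0.048, -0.01]
contact_force: [-3.7, -0.6, 7.5]
opening: 0.0232
```

```bash
python3 f.py
```

```text
17.3 [0.53185 0.22682 0.16969] [-3.141   0.0477 -0.0105] F [-2.51 -0.42  6.73] [7.2 7.  6.2 6.5] [-0.197  0.626 -0.016]
```

Pull of 6.7-7 N by the arm, about 8 N on the stand in total. Hold it for over a second.

Request:
play_rows:
  motion:
    - [[1,-0.03,0,0.06,0,0,0],[1,-0.03,0,0.06,0,0,0],[1,-0.03,0,0.06,0,0,0],[1,-0.03,0,0.06,0,0,0],[1,-0.03,0,0.06,0,0,0],[1,-0.03,0,0.06,0,0,0],[1,-0.03,0,0.06,0,0,0],[1,-0.03,0,0.06,0,0,0],[1,-0.03,0,0.06,0,0,0],[1,-0.03,0,0.06,0,0,0]]

```text
t: 18.55
tool_pos: [0.5318, 0.2268, 0.17]
tool_rot: [-3.141, 0.048, -0.011]
contact_force: [-1.5, -0.8, 6.6]
opening: 0.0229
```

```bash
python3 f.py
```

```text
18.75 [0.53176 0.2268  0.16995] [-3.1411  0.0477 -0.0114] F [-2.45 -0.7   6.33] [7.  6.1 6.2 6. ] [-0.233  0.544 -0.028]
```

Request:
play_rows:
  motion:
    - [[1,-0.03,0,-0.1,0,0,0],[1,-0.06,0,-0.2,0,0,0],[1,-0.07,0,-0.28,0,0,0],[1,-0.07,0,-0.28,0,0,0],[1,-0.07,0,-0.28,0,0,0]]

```text
t: 19.38
tool_pos: [0.5313, 0.2268, 0.1726]
tool_rot: [-3.141, 0.048, -0.012]
contact_force: [0.9, 0.1, 2.1]
opening: 0.0235
```

```bash
python3 f.py
```

```text
19.575 [0.53107 0.22684 0.17264] [-3.141   0.0477 -0.0114] F [1.48 0.16 0.81] [1.  1.4 0.5 0.4] [-0.085 -0.191  0.05 ]
```

Request:
play_rows:
  motion:
    - [[1,0.03,0,0,0,0,0],[1,0.03,0,0,0,0,0],[1,0.03,0,0,0,0,0],[0.4,0.03,0,0,0,0,0],[0.3,0.03,0,0,0,0,0],[0,0.03,0,0,0,0,0],[-0.4,0.03,0,0,0,0,0],[-0.4,0.03,0,0,0,0,0],[-0.4,0.03,0,0,0,0,0],[-0.4,0.03,0,0,0,0,0]]

```text
t: 20.82
tool_pos: [0.5314, 0.2268, 0.1726]
tool_rot: [-3.141, 0.048, -0.011]
contact_force: [-0.5, 0.4, -0.0]
opening: 0.0596
```

```bash
python3 f.py; python3 - <<'E'
from station import ctrl
from h import *
W=ctrl.get_image('wrist');S=ctrl.get_image('scene');cv2.imwrite('pics/w7.png',W['color'][:,:,::-1]);show(S,'pics/s7.png',(310,100,400,200),6,1.3);print(ctrl.get_obs()['opening'])
E
```

```text
21.025 [0.53137 0.22684 0.17266] [-3.141   0.0476 -0.0115] F [ 0.06 -0.08 -0.43] [ 0.1 -0.8 -0.5 -0.6] [-0.005 -0.005 -0.004]
0.05979675165888545
```

View pics/w7.png

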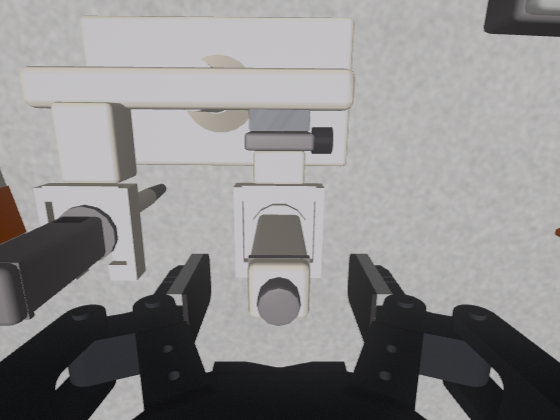

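View pics/s7.png

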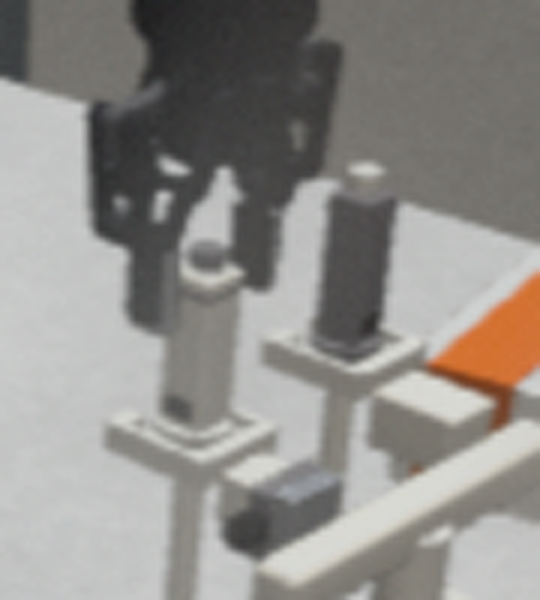

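The gripper is open and clear on both sides (handle 248-310, pads at 208 and 350), and the pipette hangs upright with its collar within the lips. I retreat straight up.

Request:
play_rows:
  motion:
    - [[-0.4,0,0,-1,0,0,0],[-0.4,0,0,-3,0,0,0],[-0.4,0,0,-6,0,0,0],[-0.4,0,0,-10,0,0,0],[-0.4,0,0,-14,0,0,0],[-0.4,-4,0,-16,0,0,0],[-0.4,-9,0,-16,0,0,0],[-0.4,-12,0,-16,0,0,0],[-0.4,-12,0,-16,0,0,0],[-0.4,-12,0,-16,0,0,0]]

```text
t: 22.38
tool_pos: [0.4108, 0.2305, 0.333]
tool_rot: [-3.14, 0.048, -0.015]
contact_force: [0.1, 0.0, 0.3]
opening: 0.0598
```

```bash
python3 f.py; python3 - <<'E'
from station import ctrl
from h import *
T=ctrl.get_image('top');W=ctrl.get_image('wrist');S=ctrl.get_image('scene');cv2.imwrite('pics/s8f.png',S['color'][:,:,::-1]);cv2.imwrite('pics/w8.png',W['color'][:,:,::-1]);show(S,'pics/s8.png',(310,100,410,200),6,1.3)
k=6;u=lambda x,y:((x+.5)/k-.5+310,(y+.5)/k-.5+100)
E
```

```text
22.575 [0.41085 0.23033 0.33163] [ 3.1411 -0.0486  0.0105] F [-0.17  0.02 -0.23] [-0.2  0.6 -1.  -0.3] [0.022 0.003 0.032]
```

View pics/s8.png

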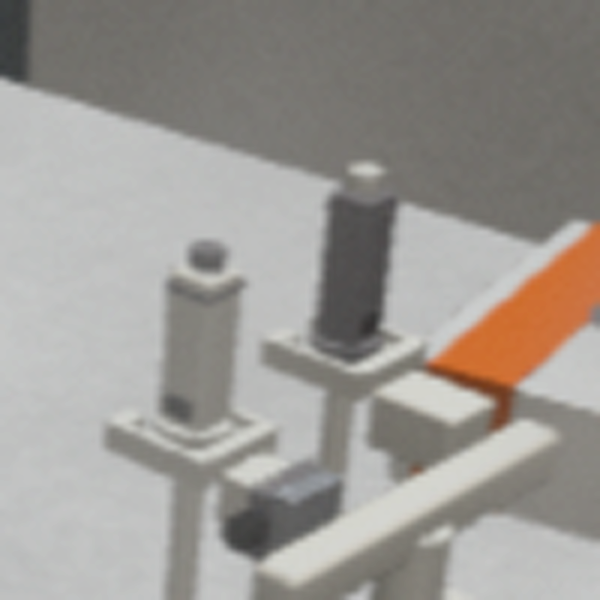

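View pics/w8.png

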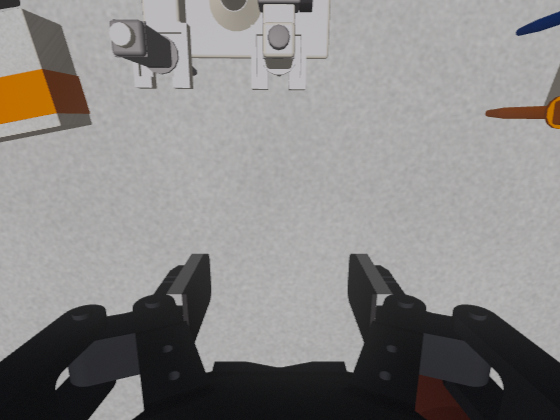

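View pics/s8f.png

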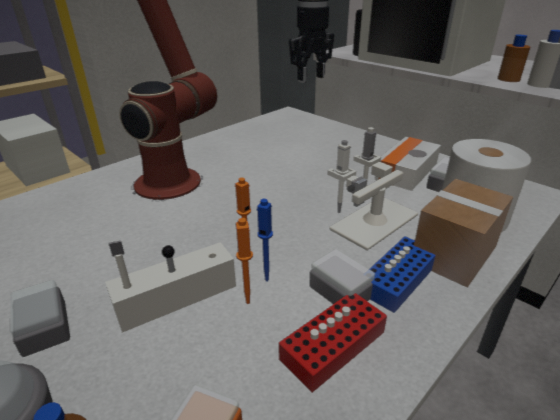

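The white pipette hangs upright in the fork (scene ~343,145-210), with its collar inside the lips. The grey pipette, pestle, scraper and look-alikes are where they were. I hand the job in.

```bash
python3 -c "
from station import ctrl
print(ctrl.finish_job())"
```

```text
the job is handed in; nothing more can be done
None
```

The white collared pipette now hangs upright in the stand's empty fork, collar down in the seat, and I handed the job in at about 22.6 s.

- **Seat:** I took the pipette from the block's third well, came in along the fork above the lips, and lowered it by feel. It touched at about 145 mm, which agrees with the seat height I had judged by eye (144–148 mm) and not with the lips (about 151 mm).
- **Tug:** I pulled down with about 6.5 N for roughly 1.6 s, about 8 N on the stand including the pipette's weight. A first hold had come out at only about 5.2 N, so I added to it. The highest single reading was about 7.5 N, so the stand stayed well below 15 N.
- **Release:** I eased off to almost no load, opened the gripper and backed straight up.
- **Last checks:** The final pictures show the pipette upright with its collar inside the lips. The grey pipette, scraper, pestle and the orange and blue look-alikes look unmoved. The gripper is clear of everything and the force reads about zero.
- **Disagreements:** During the tug there was a small sideways force of about 2.5 N, and 1.5 N the other way after I moved back, which I nearly zeroed before release. The lip inset also measured about 42 mm wide instead of the 38 mm I expected from the description, with no effect on the fit.

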